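Clear the copy stand's plate and hold its camera up at the second stop

ROBOT

A 6-joint arm with a two-finger parallel gripper is mounted at the origin on a cart in front of the work surface, level with it; the furniture and walls round the work are solid. World frame = base frame: x ahead of the robot, y to its left, z up, the work surface at z = 0. Lengths are in m, angles in rad, forces in N, time in s.
With the tool pointing down it reaches from about 0.3 to 0.875 m from the base axis. Payload 6.4 kg.
Tool frame: the origin (TCP) lies on the centre line of the jaws, within the pads' length; the fingertips stand 19 mm ahead of it and the grasp point (between the pads) is the TCP; z points along the fingers, y is the line along which they close (so a half turn about z gives the same grasp; the last joint's range is limited). The gripper opens to 85 mm and grips with 20 to 120 N. Pads are 22 mm wide; open, the fingers measure 114 mm over their backs; the gripper's body (76 mm by 85 mm) begins 54 mm behind the grasp point. The pads swing forward as they close: fully open they stand 13 mm farther back than shut.
Start: joints at [-1.431, 0.181, 1.607, -0, 1.354, -0.206], TCP at [0.195, -0.541, 0.25] pointing down, gripper open.
Joint ranges: [-2.99, 2.99], [-0.89, 2.07], [0.3, 2.58], [-1.14, 4.28], [0, 2.63], [-3.12, 3.12]. Speed limits (rad/s): [2.57, 2.57, 3.01, 3.14, 3.14, 3.14].

INTERFACE

Orientations are given as a unit quaternion [x, y, z, w].
In Python, from bench import r gives the robot as it stands. The module is installed in compiled form; this text tells all that it offers.
- The arm moves only by the shell command python3 -m handwheel 'ROWS' [FORCE]. ROWS is JSON, a list of rows, each an object with "linear": the shift along the world's x, y, z in m, a list of three; "rotation": the turn, a rotation vector about the world's x, y, z in degrees, a list of three; "grip": the opening, from 0 (shut) to 1 (fully open). A call has 1 to 20 rows; each row is the pose to reach, as a shift and turn from the pose commanded when the call began; what a row does not reach only later rows make up. A row lasts 1/8 s, in which the tool goes at most 62.5 mm and 10.7 degrees, less where a joint would pass 70% of its speed; a pose out of reach is approached as far as the arm can. A call with a gripper value outside its range is refused whole. The fingers move at their own pace and stop on an object; FORCE is the grip in N (left out, the last holds). Time passes only in rows, so rows that repeat a pose let the fingers close. It gives the time, the measured TCP pose, the force, the opening and the grip force at its end, in the units of the state.
- r.state(): the state, without advancing time (a new reading comes with each control period).
- r.read_camera(name): name is "scene" or "top" or "wrist"; returns (picture, depth): 384x512x3 uint8, red, green, blue; 384x512 float32, m along the optical axis (not along the pixel's ray), 0 where there is no reading.
- r.camera_info(name): a dict with "camera_matrix" (3x3 intrinsics, pixels), "cam_to_world" (4x4, takes a point from camera to world coordinates). Camera axes: x right, y down, z forward; pixel columns grow to the right and rows downward; lengths in m; the calibration is good to about 2 mm. A picture is of the moment at which its call begins: read the wrist's pose just before it. camera_info takes no time and is no camera call; for the wrist camera it gives the pose at the moment of the call.
- r.job_done(): hands the job in; it is judged then, once.
The state is a dict: "t": time; "joint_pos": joint angles; "qvel": joint speeds; "tau": joint torques, N m; "tcp_pos": TCP position; "orientation": TCP orientation; "ft_force": force on the tool from outside, world axes, zero at the start; "ft_torque": the same for the moment, N m; "width": finger opening in m; "gripper_force": force on a finger pad.
Only numpy, scipy, OpenCV 4.12 (cv2) and the standard library are available. Lean on these libraries where they do the work, as an engineer would, in place of code of your own. Each camera call takes 0.05 s, during which the arm holds its last target. There are 200 camera calls.

TASK

Ready the small copy stand for an empty background shot: with the scraper block, not with the fingers, wipe all four offcuts off the stand's plate onto the work board, then stand the scraper upright back on the board. After that squeeze the release button in the side of the camera grip, keep it squeezed and pull the camera straight up, past the first stop to the second, which is the end of its travel. Nothing catches it up there, so finish while still holding it fully up with the button squeezed; leave the other things on the board where they are.

Things in the scene. Friction and masses are not known exactly. Their poses are not given: they have to be found in the camera images.
- stand: Copy stand, fixed: square grey plate 190 x 190 mm, 10 mm thick, with a 24 mm square aluminium mast at its back, 78 mm from the plate's centre along the stand's +x. The mast's outer tube ends in a 32 mm wide collar, top 131 mm above the board. Black frame-corner marks on the open part of the plate. Origin: centre of the plate's underside, on the board; x towards the mast, z up. Yaw varies.
- camera_head: Moving part of the mast, 0.3 kg: inner tube with a black grip block, 28 mm wide along the stand's y, 26 mm deep, 42 mm tall (top 180 mm above the board when down); in front of it (stand's -x) a grey camera 34 mm wide, reaching 50 mm from the mast's axis, its top 15 mm below the grip's. Axes as the stand's; origin on the mast's axis, 130 mm above the board when down.
- grip (a point): Point on the mast's axis in the middle of the grip block, level with the release button's centre (159 mm above the board when down): the place to take hold, from above, the fingers closing along the stand's y.
- button (a point): Centre of the outer face of the release button, a metal key 17 mm wide and 20 mm tall in the +y side of the grip block. Its face is 20 mm from the mast's axis at rest (6 mm proud of the block), 15 mm when fully squeezed; the plain other face is 14 mm from the axis: a grasp 34 mm wide before, 29 mm after squeezing.
- release (a joint): Travel of the release button: 0 out, 0.005 m fully squeezed (a light spring, 1 to 2 N; springs back). It is one piece with a pin at the foot of the inner tube that locks into a hole of the outer tube when the camera is down and again at the first stop; above 0.004 m the pin is clear.
- lift (a joint): Height of the camera above its lowered position: 0 down (locked at the start), 0.045 m first stop (the pin drops in there if the button is not squeezed), 0.090 m second stop, a plain end stop without a catch: let go, the camera sinks back to the first. Weight and sliding resistance together about 3.5 N.
- scraper: Scraper block, loose, standing on its flat foot: 90 mm long (its x); black rubber foot 24 mm thick (its y), 12 mm high, wood above, on top a wooden handle rib 64 mm long, 18 mm thick, from 30 to 60 mm above the foot's underside; 0.06 to 0.13 kg. Stands left or right of the stand. Origin: centre of its underside, z up.
- offcut_bar: One of four loose white plastic offcuts lying on the stand's plate: a straight bar 24 x 9 mm, 8 mm high. Origin: centre of its underside, z up.
- offcut_corner: One of four loose white plastic offcuts lying on the stand's plate: an L-shaped corner 20 x 20 mm with 7 mm wide legs, 8 mm high. Origin: centre of its underside, z up.
- offcut_nub: One of four loose white plastic offcuts lying on the stand's plate: a six-sided nub 18 mm across, 9 mm high. Origin: centre of its underside, z up.
- offcut_block: One of four loose white plastic offcuts lying on the stand's plate: a block 15 x 13 mm, 9 mm high. Origin: centre of its underside, z up.
- offcut_bar_mid (a point): Middle of the offcut bar, about 14 mm above the board while on the plate and 4 mm when lying on the board.
- offcut_corner_mid (a point): Middle of the offcut corner, about 14 mm above the board while on the plate and 4 mm when lying on the board.
- offcut_nub_mid (a point): Middle of the offcut nub, about 14 mm above the board while on the plate and 4 mm when lying on the board.
- offcut_block_mid (a point): Middle of the offcut block, about 14 mm above the board while on the plate and 4 mm when lying on the board.
- sanding_block: Bystander: brown sanding sponge, 48 x 68 x 24 mm, on the other side of the stand from the scraper. Origin: centre of its underside, z up.
- glue_stick: Bystander: upright glue stick, 27 mm across, 92 mm tall. Origin: centre of its underside, z up.
- paint_pot_a: Bystander: round paint pot, 36 mm across, 42 mm tall. Origin: centre of its underside, z up.
- paint_pot_b: Bystander: second paint pot of the same size. Origin: centre of its underside, z up.
- nozzle_tin: Bystander: round grey tin, 43 mm across, 21 mm tall. Origin: centre of its underside, z up.

How it is judged:
On the way, in this order (a step that is already met when the one before it is completed fails the run):
1. the scraper, held in the fingers, is down on the stand's plate (contact force between the fingers and scraper above 1 N and z of scraper in the frame of stand below 0.018 m and x of scraper in the frame of stand between -0.105 and 0.105 m and y of scraper in the frame of stand between -0.105 and 0.105 m), for 0.1 s.
2. all four offcuts lie on the board, off the plate, and the scraper stands on the board, let go ((x of offcut_bar_mid in the frame of stand above 0.097 m or x of offcut_bar_mid in the frame of stand below -0.097 m or y of offcut_bar_mid in the frame of stand above 0.097 m or y of offcut_bar_mid in the frame of stand below -0.097 m) and height (world z) of offcut_bar_mid between -0.005 and 0.02 m and (x of offcut_corner_mid in the frame of stand above 0.097 m or x of offcut_corner_mid in the frame of stand below -0.097 m or y of offcut_corner_mid in the frame of stand above 0.097 m or y of offcut_corner_mid in the frame of stand below -0.097 m) and height (world z) of offcut_corner_mid between -0.005 and 0.02 m and (x of offcut_nub_mid in the frame of stand above 0.097 m or x of offcut_nub_mid in the frame of stand below -0.097 m or y of offcut_nub_mid in the frame of stand above 0.097 m or y of offcut_nub_mid in the frame of stand below -0.097 m) and height (world z) of offcut_nub_mid between -0.005 and 0.02 m and (x of offcut_block_mid in the frame of stand above 0.097 m or x of offcut_block_mid in the frame of stand below -0.097 m or y of offcut_block_mid in the frame of stand above 0.097 m or y of offcut_block_mid in the frame of stand below -0.097 m) and height (world z) of offcut_block_mid between -0.005 and 0.02 m and height (world z) of scraper between -0.005 and 0.005 m and angle between scraper's own z axis and vertical below 0.15 rad and contact force between the fingers and scraper below 0.1 N), for 0.2 s.
3. the camera is held at the second stop with the button squeezed (value of joint lift above 0.085 m and value of joint release above 0.004 m and contact force between the fingers and camera_head above 2 N), for 0.3 s.
At the end, for the whole second after the job is handed in: The fingers (over 2 N) hold the camera within 5 mm of the second stop, the button in more than 4 of its 5 mm; all four offcuts' middles lie over 2 mm outside the plate's edges, under 20 mm high; the scraper stands on the board, let go, upright within 0.15 rad, foot within 5 mm of the board (all of step 2 and all of step 3); the arm keeps its last pose, push and grip.
It fails at once if the fingers push an offcut (contact force between the fingers and offcut_bar above 0.3 N or contact force between the fingers and offcut_corner above 0.3 N or contact force between the fingers and offcut_nub above 0.3 N or contact force between the fingers and offcut_block above 0.3 N).
It fails at once if a bystander is moved more than 30 mm (distance of any of sanding_block, glue_stick, paint_pot_a, paint_pot_b, nozzle_tin from where it was at the start of the episode above 0.03 m).
It also fails if it takes over 70 s, if anything falls off the work surface, if the arm or the gripper's body presses on something with over 40 N, if the wrist force passes 120 N, or if a joint passes its speed limit or range.

## Working session

There is one attempt and no reset: what is moved stays moved. The work goes in short steps, Python scripts to look and compute and a shell command to move; the robot and the scene stay as the last step left them, time stands still between calls to the robot, and variables do not carry over. Pictures are saved under pics/ and viewed, at most 15 in all, crops included, and the job is handed in when it is done.

```bash
mkdir -p pics; python3 - <<'E'
from bench import r
import cv2,numpy as np
s=r.state();print(s)
for n in("top","scene"):
    p,d=r.read_camera(n);cv2.imwrite(f"pics/{n}0.png",p[:,:,::-1]);np.savez(f"{n}0.npz",p=p,d=d,K=r.camera_info(n)["camera_matrix"],T=r.camera_info(n)["cam_to_world"])
    print(r.camera_info(n))
E
```

```text
{'t': 0.0, 'joint_pos': array([-1.43128434e+00,  1.81566041e-01,  1.60801191e+00,  5.30222693e-06,
        1.35380044e+00, -2.06272402e-01]), 'qvel': array([-0.00128104,  0.00065938, -0.00084434, -0.00035748, -0.00096556,
       -0.00015736]), 'tau': array([-1.76351237e-03, -4.44871294e+01, -3.51336837e+01, -2.37562945e-04,
        8.93727411e-03,  3.49228955e-06]), 'tcp_pos': array([ 0.19484604, -0.54042449,  0.24936818]), 'orientation': array([ 9.85091043e-01,  1.72031509e-01,  3.23856752e-05, -8.92287314e-04]), 'ft_force': array([ 0.1341746 , -0.98722189,  0.14364848]), 'ft_torque': array([ 0.01135031,  0.01380591, -0.018617  ]), 'gripper_force': 0.0, 'width': 0.08530092573637682}
{'camera_matrix': array([[365.60516208,   0.        , 259.15126205],
       [  0.        , 365.60516208, 189.69870409],
       [  0.        ,   0.        ,   1.        ]]), 'cam_to_world': array([[ 0.0142668 , -0.99755997,  0.06834151,  0.41212735],
       [-0.99988737, -0.01391474,  0.00562466, -0.00923112],
       [-0.00465998, -0.06841406, -0.99764613,  0.99337727],
       [ 0.        ,  0.        ,  0.        ,  1.        ]])}
{'camera_matrix': array([[417.49068169,   0.        , 253.35683165],
       [  0.        , 417.49068169, 196.75360658],
       [  0.        ,   0.        ,   1.        ]]), 'cam_to_world': array([[ 0.64769046, -0.31873677,  0.69202886, -0.2018924 ],
       [-0.76171096, -0.2913108 ,  0.5787352 , -0.56986638],
       [ 0.01713129, -0.90196723, -0.43146452,  0.54992018],
       [ 0.        ,  0.        ,  0.        ,  1.        ]])}
```

View pics/top0.png

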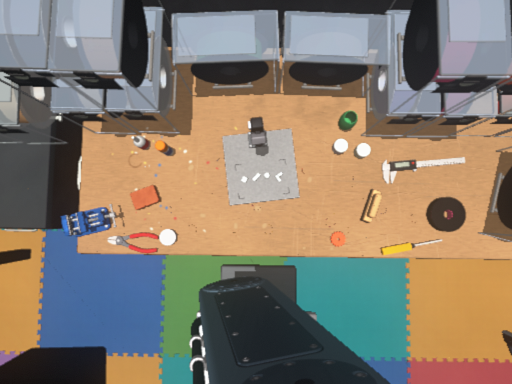

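View pics/scene0.png

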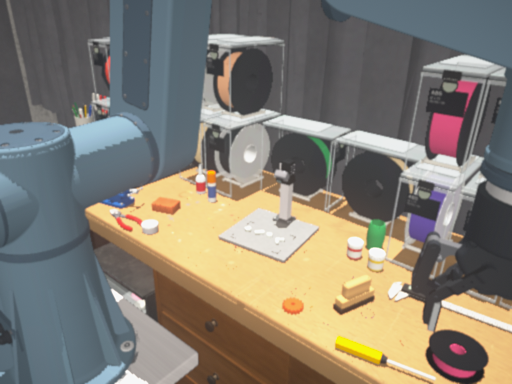

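The top view shows the plate centred at about (261,166) with offcuts at (244,179), (256,177), (267,176) and (279,177). The mast is at (257,125), the scraper at (372,206), the pots at (341,146) and (363,150), the glue stick at (348,121) and the sponge at (145,197). The scene view agrees: mast at the back and scraper upright at (355,292).

```bash
cat > h.py <<'E'
import numpy as np,cv2
def load(f):
    z=np.load(f);return z["p"],z["d"],z["K"],z["T"]
def ray(uv,K,T,z):
    uv=np.atleast_2d(uv).astype(float);d=np.c_[uv,np.ones(len(uv))]@np.linalg.inv(K).T@T[:3,:3].T
    o=T[:3,3];return o+d*((z-o[2])/d[:,2])[:,None]
def cloud(d,K,T):
    v,u=np.indices(d.shape);P=np.stack([(u-K[0,2])/K[0,0]*d,(v-K[1,2])/K[1,1]*d,d],-1)
    return P@T[:3,:3].T+T[:3,3]
E
python3 - <<'E'
from h import *
p,d,K,T=load("top0.npz");P=cloud(d,K,T);hsv=cv2.cvtColor(p,cv2.COLOR_RGB2HSV)
roi=np.zeros(d.shape,bool);roi[125:210,215:305]=1
m=(roi&(hsv[...,1]<60)&(P[...,2]<0.03)).astype(np.uint8)
m=cv2.morphologyEx(m,cv2.MORPH_CLOSE,np.ones((5,5)));m=cv2.morphologyEx(m,cv2.MORPH_OPEN,np.ones((3,3)))
c=max(cv2.findContours(m,0,1)[0],key=cv2.contourArea)
W=ray(c[:,0],K,T,.01)[:,:2];h=cv2.minAreaRect((W*1000).astype(np.float32));print("plate",h,np.median(P[165:172,230:290,2]))
w=((hsv[...,2]>215)&(hsv[...,1]<60)&roi);w[:165]=0
n,l,s,ce=cv2.connectedComponentsWithStats(w.astype(np.uint8))
for i in range(1,n):
    if s[i,4]>4:print("white",ce[i],s[i],ray(ce[i],K,T,.018)[0],np.median(P[l==i][:,2]))
def blob(u0,u1,v0,v1,zmin,name):
    q=P[v0:v1,u0:u1].reshape(-1,3);q=q[(q[:,2]>zmin)]
    print(name,len(q),q.min(0).round(3),q.max(0).round(3),cv2.minAreaRect((q[:,:2]*1000).astype(np.float32)))
blob(355,392,183,228,.02,"scraper");blob(355,392,183,228,.045,"rib")
blob(330,351,135,156,.02,"potA");blob(354,373,140,160,.02,"potB");blob(336,360,108,133,.05,"glue");blob(125,163,180,212,.01,"sponge");blob(157,179,227,247,.01,"tin");blob(328,348,230,248,.01,"orange")
blob(245,272,114,155,.14,"cam");blob(245,272,114,155,.17,"grip");blob(245,272,114,155,.19,"hi")
big=cv2.resize(p[105:255,210:400,::-1],None,fx=4,fy=4,interpolation=cv2.INTER_CUBIC);cv2.imwrite("pics/crop.png",big)
E
```

```text
plate ((544.2188110351562, -5.3836669921875), (192.08221435546875, 190.0546112060547), 7.148804664611816) 0.01058552777403271
white [255.63636364 176.42424242] [252 173   9   8  33] [0.51447985 0.00619931 0.018     ] 0.01832640610406666
white [266.45833333 174.625     ] [264 172   6   6  24] [ 0.51972714 -0.02274598  0.018     ] 0.018727635097383732
white [278.48571429 176.        ] [275 172   8  10  35] [ 0.51646617 -0.0550258   0.018     ] 0.017225792231971515
white [243.68965517 178.86206897] [241 176   6   7  29] [0.50747408 0.03811863 0.018     ] 0.019104912376354144
scraper 359 [ 0.4   -0.323  0.02 ] [ 0.484 -0.009  0.993] ((410.9784240722656, -174.35311889648438), (79.99421691894531, 320.41729736328125), 13.619038581848145)
rib 206 [ 0.41  -0.318  0.045] [ 0.472 -0.009  0.993] ((414.4650573730469, -168.54080200195312), (58.93659210205078, 313.156005859375), 11.499231338500977)
potA 166 [ 0.581 -0.234  0.021] [ 0.615 -0.199  0.046] ((597.982421875, -217.2573699951172), (33.47214889526367, 35.36041259765625), 45.71711349487305)
potB 175 [ 0.412 -0.294  0.021] [ 0.605 -0.009  0.9
[... 430 characters left out ...]
  0.01 ] [0.412 0.268 0.993] ((368.6734619140625, 127.48062133789062), (41.870216369628906, 283.8313903808594), 9.24124813079834)
orange 89 [ 0.332 -0.232  0.01 ] [ 0.412 -0.009  0.993] ((387.7477722167969, -123.33939361572266), (230.4073028564453, 37.049869537353516), 68.80484771728516)
cam 389 [ 0.412 -0.017  0.142] [0.634 0.023 0.993] ((524.4608764648438, -9.947837829589844), (221.7520294189453, 36.1020622253418), 8.881284713745117)
grip 150 [ 0.412 -0.011  0.17 ] [0.634 0.021 0.993] ((522.8564453125, 3.9469852447509766), (221.6735382080078, 31.972959518432617), 0.4854726493358612)
hi 1 [ 0.412 -0.009  0.993] [ 0.412 -0.009  0.993] ((412.1273498535156, -9.23111629486084), (0.0, 0.0), 0.0)
```

View pics/crop.png

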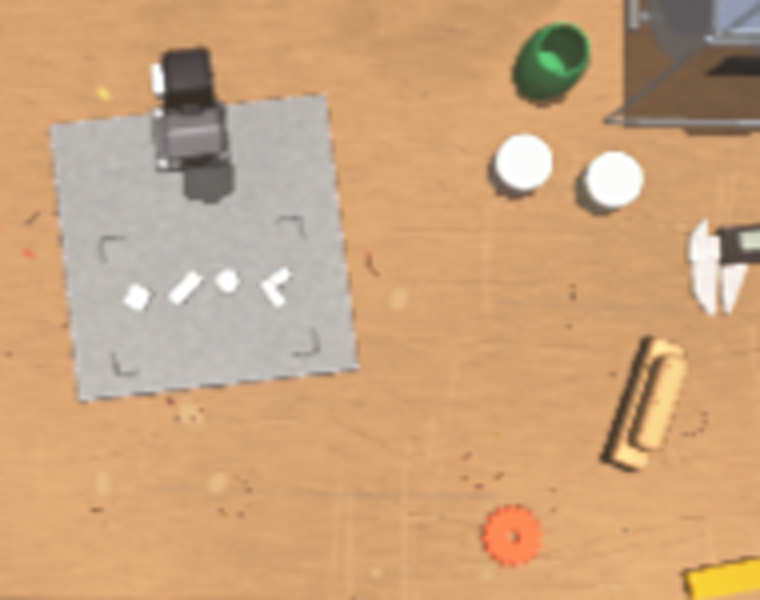

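```bash
python3 - <<'E'
from h import *
p,d,K,T=load("top0.npz");P=cloud(d,K,T)
def rect(q):return cv2.minAreaRect((q[:,:2]*1000).astype(np.float32))
for f in("top0.npz","scene0.npz"):
    p,d,K,T=load(f);P=cloud(d,K,T)
    def sel(x0,x1,y0,y1,z0,z1):
        q=P[(d>0)&(P[...,0]>x0)&(P[...,0]<x1)&(P[...,1]>y0)&(P[...,1]<y1)&(P[...,2]>z0)&(P[...,2]<z1)];return q
    for n,b in dict(rib=(.38,.5,-.36,-.26,.05,.1),scr=(.38,.5,-.36,-.26,.02,.1),grip=(.59,.66,-.05,.05,.172,.2),head=(.55,.66,-.05,.05,.14,.2)).items():
        q=sel(*b)
        if len(q)>5:print(f,n,len(q),rect(q),"top z",np.percentile(q[:,2],[50,95]).round(4))
    q=sel(.5,.6,-.08,.06,.005,.014);print("plate z",np.median(q[:,2]))
E
```

```text
top0.npz rib 189 ((441.3388671875, -301.3706359863281), (18.17737579345703, 63.150489807128906), 71.03656768798828) top z [0.0593 0.0621]
top0.npz scr 356 ((441.533203125, -300.23651123046875), (21.853235244750977, 85.71996307373047), 72.58012390136719) top z [0.0539 0.0616]
top0.npz grip 140 ((621.0698852539062, 3.588348388671875), (26.814781188964844, 27.979257583618164), 9.987415313720703) top z [0.1797 0.1825]
top0.npz head 388 ((603.683837890625, 2.0342140197753906), (61.72160339355469, 34.55664825439453), 12.383163452148438) top z [0.162  0.1819]
plate z 0.010464539520988025
scene0.npz rib 249 ((437.1454162597656, -302.074951171875), (18.194740295410156, 64.0472183227539), 72.07176971435547) top z [0.0572 0.0599]
scene0.npz scr 705 ((436.418212890625, -302.4668273925781), (22.11111831665039, 86.66089630126953), 69.01959228515625) top z [0.0408 0.0592]
scene0.npz grip 64 ((616.2559204101562, 2.6236095428466797), (25.69826316833496, 29.114259719848633), 9.137639045715332) top z [0.1778 0.1798]
scene0.npz head 323 ((599.7918701171875, 2.5491104125976562), (58.9083137512207, 35.52732849121094), 11.331866264343262) top z [0.1578 0.1787]
plate z 0.009068413421645605
```

```bash
python3 -m handwheel '[{"linear":[0.035,0.034,0],"rotation":[0,0,-5.5],"grip":1},{"linear":[0.07,0.068,0],"rotation":[0,0,-11],"grip":1},{"linear":[0.105,0.102,0],"rotation":[0,0,-16.5],"grip":1},{"linear":[0.14,0.136,0],"rotation":[0,0,-22],"grip":1},{"linear":[0.175,0.170,0],"rotation":[0,0,-27.5],"grip":1},{"linear":[0.21,0.204,0],"rotation":[0,0,-33],"grip":1},{"linear":[0.245,0.239,0],"rotation":[0,0,-38.3],"grip":1},{"linear":[0.245,0.239,0],"rotation":[0,0,-38.3],"grip":1},{"linear":[0.245,0.239,0],"rotation":[0,0,-38.3],"grip":1},{"linear":[0.245,0.239,0],"rotation":[0,0,-38.3],"grip":1}]' 40
cat > look.py <<'E'
import sys
from bench import r
from h import *
n=sys.argv[1];c=sys.argv[2] if len(sys.argv)>2 else "wrist"
i=r.camera_info(c);p,d=r.read_camera(c);np.savez(n+".npz",p=p,d=d,K=i["camera_matrix"],T=i["cam_to_world"]);cv2.imwrite(f"pics/{n}.png",p[:,:,::-1])
E
python3 look.py w1; python3 - <<'E'
from h import *
p,d,K,T=load("w1.npz");print(T.round(3));P=cloud(d,K,T)
for n,z0,z1 in(("rib",.05,.07),("scr",.02,.07)):
    q=P[(d>0)&(P[...,0]>.38)&(P[...,0]<.5)&(P[...,1]>-.36)&(P[...,1]<-.26)&(P[...,2]>z0)&(P[...,2]<z1)]
    print(n,len(q),cv2.minAreaRect((q[:,:2]*1000).astype(np.float32)) if len(q)>5 else "",np.percentile(q[:,2],[50,90]))
E
```

```text
t: 1.35
tcp_pos: [0.4391, -0.3029, 0.2501]
orientation: [0.987, -0.161, -0.0, 0.0]
ft_force: [-0.1, -0.0, -0.4]
width: 0.0857
gripper_force: 0.0
[[-0.319 -0.913 -0.256  0.505]
 [-0.948  0.307  0.087 -0.324]
 [-0.001  0.27  -0.963  0.373]
 [ 0.     0.     0.     1.   ]]
rib 767 ((441.463134765625, -300.31707763671875), (17.045499801635742, 62.97417449951172), 70.9307861328125) [0.05825648 0.05945541]
scr 1105 ((440.7054443359375, -299.9188537597656), (21.154165267944336, 85.95774841308594), 70.87787628173828) [0.05750206 0.05920274]
```

View pics/w1.png

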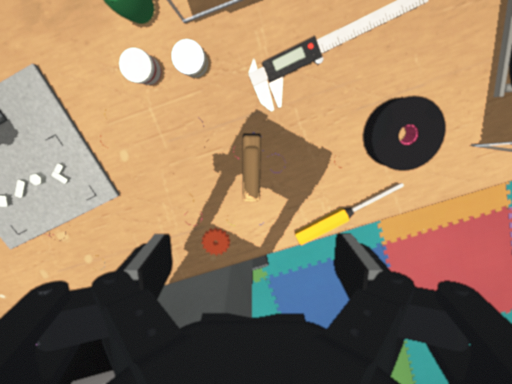

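The wrist view shows the rib upright at (251,165), aligned between the fingers; three views agree on (0.441, -0.3005) with the top at 0.059.

```bash
python3 -m handwheel '[{"linear":[0.002,0.0024,-0.05],"rotation":[0,0,-0.5],"grip":1},{"linear":[0.002,0.0024,-0.1],"rotation":[0,0,-0.5],"grip":1},{"linear":[0.002,0.0024,-0.15],"rotation":[0,0,-0.5],"grip":1},{"linear":[0.002,0.0024,-0.18],"rotation":[0,0,-0.5],"grip":1},{"linear":[0.002,0.0024,-0.198],"rotation":[0,0,-0.5],"grip":1},{"linear":[0.002,0.0024,-0.198],"rotation":[0,0,-0.5],"grip":1},{"linear":[0.002,0.0024,-0.198],"rotation":[0,0,-0.5],"grip":1},{"linear":[0.002,0.0024,-0.198],"rotation":[0,0,-0.5],"grip":0},{"linear":[0.002,0.0024,-0.198],"rotation":[0,0,-0.5],"grip":0},{"linear":[0.002,0.0024,-0.198],"rotation":[0,0,-0.5],"grip":0},{"linear":[0.002,0.0024,-0.198],"rotation":[0,0,-0.5],"grip":0},{"linear":[0.002,0.0024,-0.198],"rotation":[0,0,-0.5],"grip":0},{"linear":[0.002,0.0024,-0.198],"rotation":[0,0,-0.5],"grip":0},{"linear":[0.002,0.0024,-0.198],"rotation":[0,0,-0.5],"grip":0}]' 50
```

```text
t: 3.15
tcp_pos: [0.442, -0.2996, 0.0524]
orientation: [0.986, -0.165, 0.0, -0.0]
ft_force: [-0.3, 0.2, 1.7]
width: 0.0169
gripper_force: 54.6
```

```bash
python3 -m handwheel '[{"linear":[0,0,0.03],"rotation":[0,0,0],"grip":0},{"linear":[0,0,0.06],"rotation":[0,0,0],"grip":0},{"linear":[0.015,0.04,0.06],"rotation":[0,0,5],"grip":0},{"linear":[0.03,0.08,0.06],"rotation":[0,0,10],"grip":0},{"linear":[0.048,0.125,0.06],"rotation":[0,0,15],"grip":0},{"linear":[0.066,0.17,0.06],"rotation":[0,0,21],"grip":0},{"linear":[0.082,0.211,0.05],"rotation":[0,0,26.1],"grip":0},{"linear":[0.082,0.211,0.04],"rotation":[0,0,26.1],"grip":0},{"linear":[0.082,0.211,0.035],"rotation":[0,0,26.1],"grip":0},{"linear":[0.082,0.211,0.035],"rotation":[0,0,26.1],"grip":0}]'
python3 look.py t2 top; python3 look.py w2
python3 - <<'E'
from h import *
a=cv2.imread("pics/t2.png")[105:215,210:320];b=cv2.imread("pics/w2.png")
cv2.imwrite("pics/both.png",np.hstack([cv2.resize(a,(384,384)),cv2.resize(b,(416,384))]))
E
```

```text
t: 4.4
tcp_pos: [0.5232, -0.0895, 0.0867]
orientation: [0.998, 0.061, -0.001, -0.0]
ft_force: [-0.3, -0.2, -1.8]
width: 0.0172
gripper_force: 54.2
```

View pics/both.png

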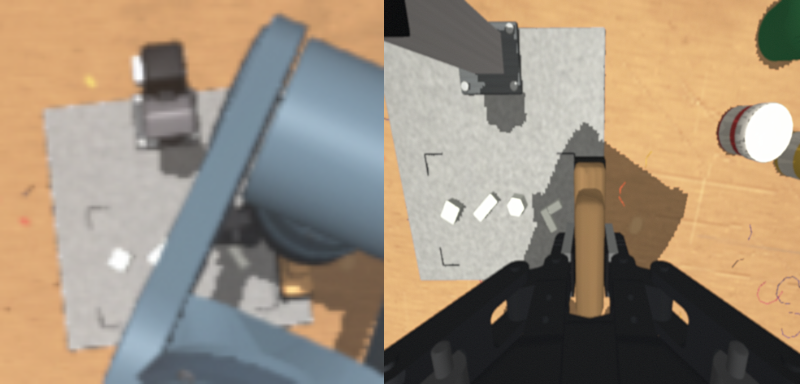

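The left half (top view) shows the scraper hovering behind the offcuts. The right half (wrist view) shows the L at (551,216), left of the scraper at (590,190), with the mast at the upper left. I'll shift 17 mm away from the mast to leave clearance, then go down.

```bash
python3 -m handwheel '[{"linear":[-0.017,-0.002,0],"rotation":[0,0,0],"grip":0},{"linear":[-0.017,-0.002,-0.012],"rotation":[0,0,0],"grip":0},{"linear":[-0.017,-0.002,-0.02],"rotation":[0,0,0],"grip":0},{"linear":[-0.017,-0.002,-0.0235],"rotation":[0,0,0],"grip":0},{"linear":[-0.017,-0.002,-0.0235],"rotation":[0,0,0],"grip":0},{"linear":[-0.017,-0.002,-0.0235],"rotation":[0,0,0],"grip":0}]'; python3 look.py w3; python3 -c "
from bench import r;print(r.state()['joint_pos'],r.camera_info('wrist')['cam_to_world'][:3,3])"
```

```text
t: 5.25
tcp_pos: [0.5072, -0.0906, 0.0639]
orientation: [0.998, 0.062, 0.0, 0.0]
ft_force: [0.3, 0.0, -1.2]
width: 0.0172
gripper_force: 54.2
[-4.07413845e-01  3.04595673e-01  1.88351107e+00  2.04337880e-05
  9.52998517e-01  1.03905482e+00] [ 0.57624297 -0.081524    0.18657639]
```

View pics/w3.png

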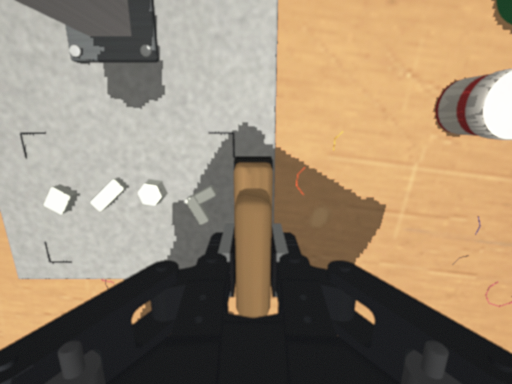

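The scraper is down on the plate at (253,230), with all four offcuts at columns 57–205, inside its length. Sweep now.

```bash
python3 -m handwheel '[{"linear":[-0.0015,0.012,0],"rotation":[0,0,0],"grip":0},{"linear":[-0.003,0.024,0],"rotation":[0,0,0],"grip":0},{"linear":[-0.0045,0.036,0],"rotation":[0,0,0],"grip":0},{"linear":[-0.006,0.048,0],"rotation":[0,0,0],"grip":0},{"linear":[-0.0075,0.06,0],"rotation":[0,0,0],"grip":0},{"linear":[-0.009,0.072,0],"rotation":[0,0,0],"grip":0},{"linear":[-0.0105,0.084,0],"rotation":[0,0,0],"grip":0},{"linear":[-0.012,0.096,0],"rotation":[0,0,0],"grip":0}]'; python3 look.py w4
```

```text
t: 6.3
tcp_pos: [0.4948, 0.0062, 0.0638]
orientation: [0.998, 0.062, 0.0, 0.0]
ft_force: [0.7, -0.5, -0.0]
width: 0.0169
gripper_force: 54.1
```

View pics/w4.png

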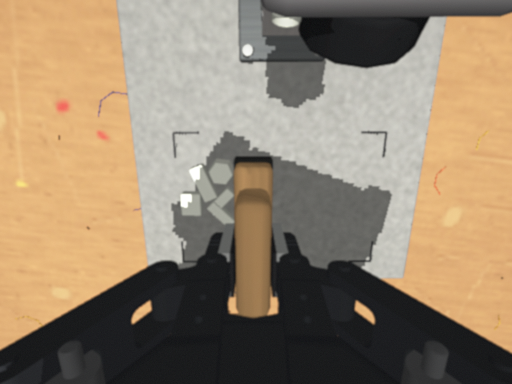

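The offcuts are bunched ahead of the scraper at (180–235, 165–215). I'll check how far the nub at (221,173) is from the scraper's end.

```bash
python3 - <<'E'
from h import *
p,d,K,T=load("w4.npz");a=np.radians(7.1);R=np.array([[np.cos(a),np.sin(a)],[-np.sin(a),np.cos(a)]])
f=lambda w:(R@(np.array(w[:2])-[.5442,-.0054])).round(4)
for uv in((221,173),(221,163),(205,183),(190,204),(222,207),(136,150),(149,277),(408,277)):print(uv,f(ray(uv,K,T,.019 if uv[0]>150 and uv[0]<300 else .01)[0]))
print("tcp",f([.4948,.0062]))
E
```

```text
(221, 173) [-0.0132  0.0381]
(221, 163) [-0.0068  0.0379]
(205, 183) [-0.0196  0.0484]
(190, 204) [-0.0336  0.0588]
(222, 207) [-0.0357  0.0382]
(136, 150) [0.0001 0.0936]
(149, 277) [-0.0933  0.0948]
(408, 277) [-0.0933 -0.0963]
tcp [-0.0476  0.0176]
```

```bash
python3 -m handwheel '[{"linear":[-0.0015,0.012,0],"rotation":[0,0,0],"grip":0},{"linear":[-0.001,0.024,0],"rotation":[0,0,0],"grip":0},{"linear":[-0.0005,0.0365,0],"rotation":[0,0,0],"grip":0},{"linear":[0,0.049,0],"rotation":[0,0,0],"grip":0}]'; python3 look.py w5
```

```text
t: 6.85
tcp_pos: [0.495, 0.0553, 0.0638]
orientation: [0.998, 0.062, 0.0, -0.0]
ft_force: [0.0, -0.5, -1.9]
width: 0.0168
gripper_force: 54.0
```

View pics/w5.png

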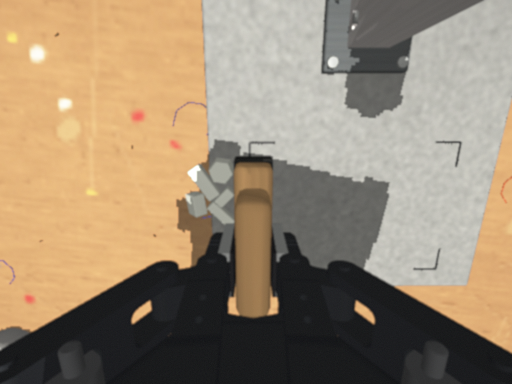

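The bunch is unchanged in front of the scraper, with its leading edge at the plate's edge (column 205). I'll finish the stroke.

```bash
python3 -m handwheel '[{"linear":[-0.0015,0.012,0],"rotation":[0,0,0],"grip":0},{"linear":[-0.003,0.024,0],"rotation":[0,0,0],"grip":0},{"linear":[-0.0045,0.036,0],"rotation":[0,0,0],"grip":0},{"linear":[-0.005,0.04,0],"rotation":[0,0,0],"grip":0},{"linear":[-0.005,0.04,0],"rotation":[0,0,0],"grip":0},{"linear":[-0.005,0.04,0],"rotation":[0,0,0],"grip":0}]'; python3 look.py w6
```

```text
t: 7.65
tcp_pos: [0.49, 0.0942, 0.0638]
orientation: [0.998, 0.062, 0.0, 0.0]
ft_force: [0.2, 0.3, -0.4]
width: 0.0172
gripper_force: 54.1
```

View pics/w6.png

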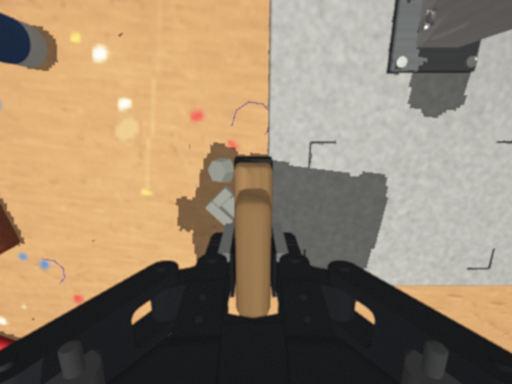

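The nub at (221,170) and the L at (222,207) are past the edge; the bar and block aren't visible. I'll check heights, then pull back and up to look.

```bash
python3 - <<'E'
from h import *
p,d,K,T=load("w6.npz");P=cloud(d,K,T)
for u,v in((221,170),(215,207),(226,212),(222,237),(240,150)):print(u,v,P[v,u].round(4))
E
python3 -m handwheel '[{"linear":[0,0,0.02],"rotation":[0,0,0],"grip":0},{"linear":[0.002,-0.02,0.05],"rotation":[0,0,0],"grip":0},{"linear":[0.005,-0.04,0.1],"rotation":[0,0,0],"grip":0},{"linear":[-0.01,-0.05,0.13],"rotation":[0,0,0],"grip":0},{"linear":[-0.02,-0.05,0.13],"rotation":[0,0,0],"grip":0},{"linear":[-0.02,-0.05,0.13],"rotation":[0,0,0],"grip":0}]'; python3 look.py w7; python3 look.py s7 scene; python3 - <<'E'
from h import *
cv2.imwrite("pics/b7.png",np.hstack([cv2.resize(cv2.imread("pics/s7.png")[170:290,140:330],(350,384)),cv2.resize(cv2.imread("pics/w7.png"),(450,384))]))
E
```

```text
221 170 [0.5223 0.1195 0.0131]
215 207 [0.4973 0.121  0.0152]
226 212 [0.4934 0.1136 0.0118]
222 237 [0.501  0.111  0.0663]
240 150 [ 5.348e-01  1.092e-01 -5.000e-04]
t: 8.45
tcp_pos: [0.4687, 0.0446, 0.1928]
orientation: [0.998, 0.062, -0.001, -0.0]
ft_force: [0.7, 0.4, -0.6]
width: 0.0171
gripper_force: 54.1
```

View pics/b7.png

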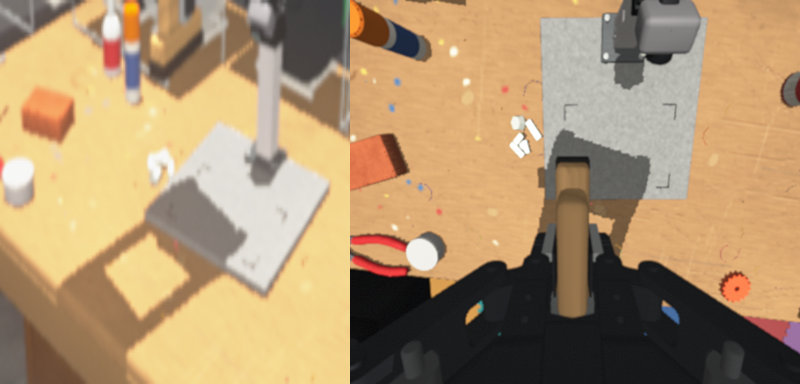

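All four offcuts are off the plate: the nub at (517,123), the bar at (533,129) close to the plate edge (542), and the L with the block at about (520,146). I'll measure them.

```bash
python3 - <<'E'
from h import *
p,d,K,T=load("w7.npz");P=cloud(d,K,T);hsv=cv2.cvtColor(p,cv2.COLOR_RGB2HSV)
a=np.radians(7.1);R=np.array([[np.cos(a),np.sin(a)],[-np.sin(a),np.cos(a)]])
S=np.concatenate([(P[...,:2]-[.5442,-.0054])@R.T,P[...,2:]],-1)
m=(hsv[...,2]>190)&(hsv[...,1]<45)&(S[...,1]>.094)&(S[...,1]<.16)&(abs(S[...,0]+.03)<.06)&(d>0)
n,l,s,c=cv2.connectedComponentsWithStats(m.astype(np.uint8),connectivity=4)
for i in range(1,n):
    if s[i,4]>8:
        q=S[l==i];print(c[i].round(),s[i,4],q.mean(0).round(4),q.min(0).round(4),q.max(0).round(4))
y,x=np.where(m);b=p[y.min()-8:y.max()+8,x.min()-8:x.max()+35,::-1];cv2.imwrite("pics/oc.png",cv2.resize(b,None,fx=9,fy=9,interpolation=2))
t,_=p,0
g=(hsv[...,1]<40)&(hsv[...,2]<200)&(S[...,1]>.06)&(S[...,1]<.12)&(S[...,0]>-.02)&(S[...,0]<.06);print("plate edge y",np.percentile(S[g][:,1],[95,99]))
E
```

```text
[199. 126.] 363 [-0.0112  0.118   0.0089] [-0.0273  0.0996 -0.0026] [-0.0007  0.1364  0.0155]
[193. 146.] 326 [-0.0321  0.1255  0.0126] [-0.047   0.1151 -0.0015] [-0.0182  0.1368  0.0183]
plate edge y [0.09397409 0.09544839]
```

View pics/oc.png

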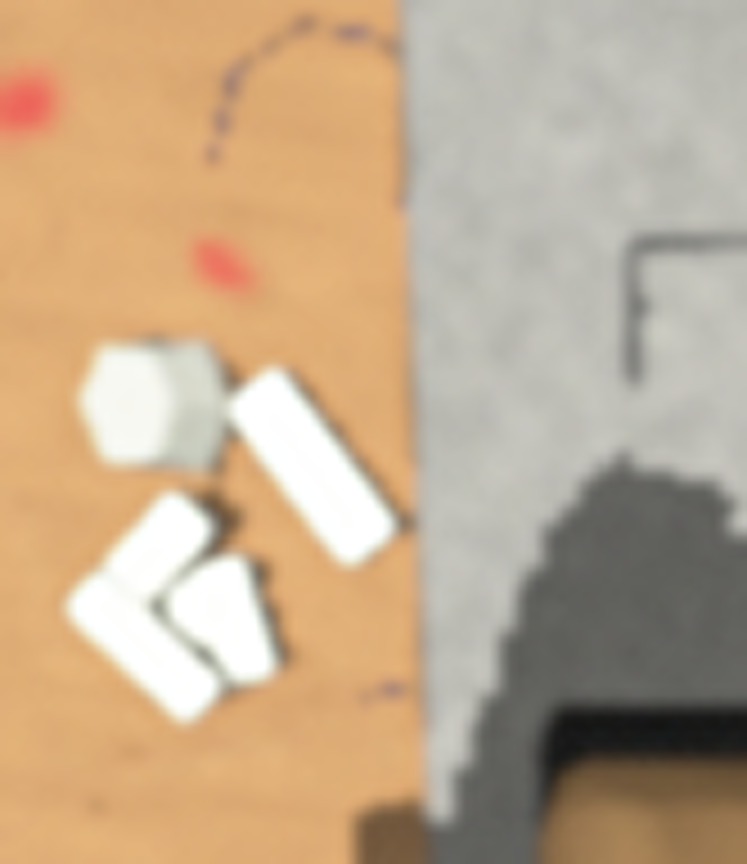

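All four lie clear on the board; the bar is the closest, with its middle about 12 mm outside the edge. Now the scraper goes back.

```bash
python3 -m handwheel '[{"linear":[-0.006,-0.055,0],"rotation":[0,0,0],"grip":0},{"linear":[-0.012,-0.11,-0.02],"rotation":[0,0,0],"grip":0},{"linear":[-0.018,-0.165,-0.04],"rotation":[0,0,0],"grip":0},{"linear":[-0.024,-0.22,-0.06],"rotation":[0,0,0],"grip":0},{"linear":[-0.027,-0.275,-0.08],"rotation":[0,0,0],"grip":0},{"linear":[-0.029,-0.32,-0.1],"rotation":[0,0,0],"grip":0},{"linear":[-0.029,-0.325,-0.12],"rotation":[0,0,0],"grip":0},{"linear":[-0.029,-0.325,-0.132],"rotation":[0,0,0],"grip":0},{"linear":[-0.029,-0.325,-0.138],"rotation":[0,0,0],"grip":0},{"linear":[-0.029,-0.325,-0.14],"rotation":[0,0,0],"grip":0},{"linear":[-0.029,-0.325,-0.14],"rotation":[0,0,0],"grip":0},{"linear":[-0.029,-0.325,-0.14],"rotation":[0,0,0],"grip":0}]'
```

```text
t: 10.05
tcp_pos: [0.4414, -0.2806, 0.0545]
orientation: [0.998, 0.062, 0.0, 0.001]
ft_force: [0.3, -0.1, -0.1]
width: 0.0172
gripper_force: 54.0
```

```bash
python3 -m handwheel '[{"linear":[0,0,-0.001],"rotation":[0,0,0],"grip":0},{"linear":[0,0,-0.0015],"rotation":[0,0,0],"grip":0},{"linear":[0,0,-0.0015],"rotation":[0,0,0],"grip":0},{"linear":[0,0,-0.0015],"rotation":[0,0,0],"grip":0}]'
```

```text
t: 10.55
tcp_pos: [0.441, -0.2807, 0.0524]
orientation: [0.998, 0.062, 0.0, 0.0]
ft_force: [-0.2, -0.5, -0.6]
width: 0.0173
gripper_force: 54.3
```

Open, then rise straight up and look.

```bash
python3 -m handwheel '[{"linear":[0,0,0],"rotation":[0,0,0],"grip":1},{"linear":[0,0,0],"rotation":[0,0,0],"grip":1},{"linear":[0,0,0],"rotation":[0,0,0],"grip":1},{"linear":[0,0,0],"rotation":[0,0,0],"grip":1},{"linear":[0,0,0],"rotation":[0,0,0],"grip":1},{"linear":[0,0,0.04],"rotation":[0,0,0],"grip":1},{"linear":[0,0,0.09],"rotation":[0,0,0],"grip":1},{"linear":[0,0,0.14],"rotation":[0,0,0],"grip":1},{"linear":[0,0,0.19],"rotation":[0,0,0],"grip":1},{"linear":[0,0,0.2],"rotation":[0,0,0],"grip":1},{"linear":[0,0,0.2],"rotation":[0,0,0],"grip":1}]';python3 look.py w8;python3 look.py t8 top
python3 - <<'E'
from h import *
for f in("w8","t8"):
    p,d,K,T=load(f+".npz");P=cloud(d,K,T)
    q=P[(d>0)&(P[...,0]>.37)&(P[...,0]<.51)&(P[...,1]>-.34)&(P[...,1]<-.22)&(P[...,2]>.05)&(P[...,2]<.09)]
    print(f,len(q),cv2.minAreaRect((q[:,:2]*1000).astype(np.float32)) if len(q)>5 else"",np.percentile(q[:,2],[10,50,90]) if len(q) else"")
    q=P[(d>0)&(P[...,0]>.6)&(P[...,0]<.66)&(abs(P[...,1])<.05)&(P[...,2]>.172)&(P[...,2]<.2)]
    if len(q)>5:print("grip",len(q),cv2.minAreaRect((q[:,:2]*1000).astype(np.float32)),np.median(q[:,2]))
E
```

```text
t: 11.92
tcp_pos: [0.441, -0.2807, 0.2526]
orientation: [0.998, 0.062, 0.0, 0.0]
ft_force: [0.5, 0.6, 0.0]
width: 0.0855
gripper_force: 0.0
w8 751 ((440.8008728027344, -279.684326171875), (62.510406494140625, 17.79945945739746), 6.536093235015869) [0.05602884 0.05835008 0.05956936]
t8 110 ((441.1278991699219, -281.8295593261719), (62.5292854309082, 18.54119300842285), 5.213773727416992) [0.05350315 0.0588166  0.06090034]
grip 141 ((621.0384521484375, 3.661886215209961), (26.182720184326172, 27.797086715698242), 10.20937728881836) 0.17979443292083197
```

```bash
python3 -m handwheel '[{"linear":[0.03,0.047,0.01],"rotation":[0,0,0],"grip":1},{"linear":[0.06,0.095,0.02],"rotation":[0,0,0],"grip":1},{"linear":[0.09,0.142,0.02],"rotation":[0,0,0],"grip":1},{"linear":[0.12,0.19,0.02],"rotation":[0,0,0],"grip":1},{"linear":[0.15,0.237,0.02],"rotation":[0,0,0],"grip":1},{"linear":[0.18,0.285,0.02],"rotation":[0,0,0],"grip":1},{"linear":[0.18,0.285,0.02],"rotation":[0,0,0],"grip":1},{"linear":[0.18,0.285,0.02],"rotation":[0,0,0],"grip":1},{"linear":[0.18,0.285,0.02],"rotation":[0,0,0],"grip":1}]';python3 look.py w9
python3 - <<'E'
from h import *
p,d,K,T=load("w9.npz");P=cloud(d,K,T)
q=P[(d>0)&(P[...,0]>.58)&(P[...,0]<.67)&(abs(P[...,1])<.05)&(P[...,2]>.174)&(P[...,2]<.2)]
if len(q)>5:print("grip",len(q),cv2.minAreaRect((q[:,:2]*1000).astype(np.float32)),np.median(q[:,2]))
E
```

```text
t: 13.15
tcp_pos: [0.6202, 0.0033, 0.2714]
orientation: [0.998, 0.061, -0.001, -0.0]
ft_force: [0.2, -0.6, 0.4]
width: 0.0854
gripper_force: 0.0
grip 967 ((621.7407836914062, 5.99969482421875), (25.00582504272461, 27.714807510375977), 7.996088027954102) 0.17850825927406253
```

View pics/w9.png

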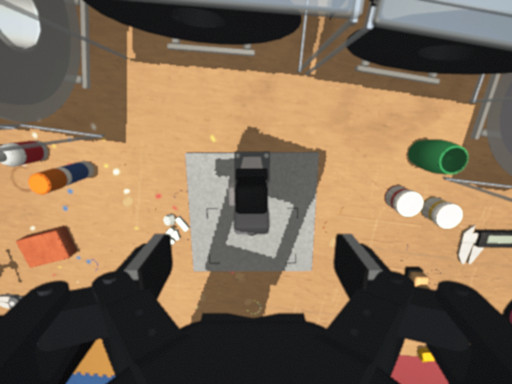

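The grip block is at (252,190), centred between the fingers. Go down to 160 mm and squeeze.

```bash
python3 -m handwheel '[{"linear":[0.001,0.0012,-0.03],"rotation":[0,0,0],"grip":1},{"linear":[0.001,0.0012,-0.06],"rotation":[0,0,0],"grip":1},{"linear":[0.001,0.0012,-0.09],"rotation":[0,0,0],"grip":1},{"linear":[0.001,0.0012,-0.111],"rotation":[0,0,0],"grip":1},{"linear":[0.001,0.0012,-0.111],"rotation":[0,0,0],"grip":1},{"linear":[0.001,0.0012,-0.111],"rotation":[0,0,0],"grip":1},{"linear":[0.001,0.0012,-0.111],"rotation":[0,0,0],"grip":0},{"linear":[0.001,0.0012,-0.111],"rotation":[0,0,0],"grip":0},{"linear":[0.001,0.0012,-0.111],"rotation":[0,0,0],"grip":0},{"linear":[0.001,0.0012,-0.111],"rotation":[0,0,0],"grip":0},{"linear":[0.001,0.0012,-0.111],"rotation":[0,0,0],"grip":0},{"linear":[0.001,0.0012,-0.111],"rotation":[0,0,0],"grip":0},{"linear":[0.001,0.0012,-0.111],"rotation":[0,0,0],"grip":0},{"linear":[0.001,0.0012,-0.111],"rotation":[0,0,0],"grip":0}]' 40
```

```text
t: 14.95
tcp_pos: [0.6222, 0.0052, 0.162]
orientation: [0.998, 0.062, 0.0, 0.0]
ft_force: [-1.4, -4.1, 5.3]
width: 0.0276
gripper_force: 44.3
```

Squeezed: the width reads 27.6 mm, and the sensor read about 1 mm low on the 18 mm rib. Lift a little first.

```bash
python3 -m handwheel '[{"linear":[0,0,0.005],"rotation":[0,0,0],"grip":0},{"linear":[0,0,0.01],"rotation":[0,0,0],"grip":0},{"linear":[0,0,0.015],"rotation":[0,0,0],"grip":0},{"linear":[0,0,0.02],"rotation":[0,0,0],"grip":0},{"linear":[0,0,0.02],"rotation":[0,0,0],"grip":0}]'
```

```text
t: 15.58
tcp_pos: [0.6222, 0.0052, 0.1811]
orientation: [0.998, 0.062, 0.0, 0.0]
ft_force: [3.3, -5.2, -2.4]
width: 0.0276
gripper_force: 43.4
```

```bash
python3 -m handwheel '[{"linear":[0,0,0.008],"rotation":[0,0,0],"grip":0},{"linear":[0,0,0.016],"rotation":[0,0,0],"grip":0},{"linear":[0,0,0.024],"rotation":[0,0,0],"grip":0},{"linear":[0,0,0.032],"rotation":[0,0,0],"grip":0},{"linear":[0,0,0.04],"rotation":[0,0,0],"grip":0},{"linear":[0,0,0.048],"rotation":[0,0,0],"grip":0},{"linear":[0,0,0.056],"rotation":[0,0,0],"grip":0},{"linear":[0,0,0.062],"rotation":[0,0,0],"grip":0},{"linear":[0,0,0.067],"rotation":[0,0,0],"grip":0},{"linear":[0,0,0.069],"rotation":[0,0,0],"grip":0},{"linear":[0,0,0.07],"rotation":[0,0,0],"grip":0},{"linear":[0,0,0.07],"rotation":[0,0,0],"grip":0}]'; python3 look.py t10 top; python3 look.py s10 scene; python3 - <<'E'
from h import *
for f in("s10","t10"):
    p,d,K,T=load(f+".npz");P=cloud(d,K,T);q=P[(d>0)&(P[...,0]>.565)&(P[...,0]<.60)&(P[...,1]>-.02)&(P[...,1]<.02)&(P[...,2]>.1)]
    print(f,len(q),np.percentile(q[:,2],[5,50,95]) if len(q) else"")
cv2.imwrite("pics/b10.png",np.hstack([cv2.resize(cv2.imread("pics/s10.png")[100:340,140:400],(416,384)),cv2.resize(cv2.imread("pics/t10.png")[100:260,120:400],(384,220)).repeat(1,0) if 0 else cv2.resize(cv2.imread("pics/t10.png")[90:250,180:340],(384,384))]))
E
```

```text
t: 17.08
tcp_pos: [0.6222, 0.0052, 0.2507]
orientation: [0.998, 0.062, 0.0, 0.0]
ft_force: [3.1, -4.2, -2.9]
width: 0.0275
gripper_force: 43.3
s10 1334 [0.23522113 0.42731464 0.50284801]
t10 2080 [0.24640999 0.53734906 0.58529732]
```

View pics/b10.png

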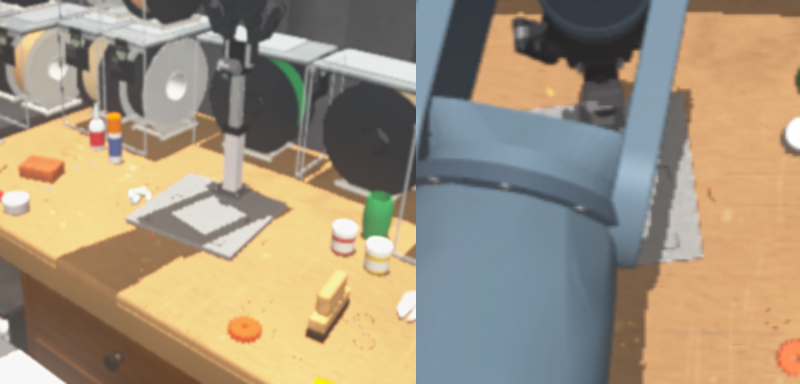

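The inner tube is out and the scraper is standing at (330,305), with the offcuts on the board. I'll ease up the last millimetres until the end stop is felt.

```bash
python3 -m handwheel '[{"linear":[0,0,0.0005],"rotation":[0,0,0],"grip":0},{"linear":[0,0,0.001],"rotation":[0,0,0],"grip":0},{"linear":[0,0,0.0015],"rotation":[0,0,0],"grip":0},{"linear":[0,0,0.0015],"rotation":[0,0,0],"grip":0}]'; python3 -m handwheel '[{"linear":[0,0,0.0005],"rotation":[0,0,0],"grip":0},{"linear":[0,0,0.001],"rotation":[0,0,0],"grip":0},{"linear":[0,0,0.001],"rotation":[0,0,0],"grip":0},{"linear":[0,0,0.001],"rotation":[0,0,0],"grip":0}]'
```

```text
t: 17.68
tcp_pos: [0.6222, 0.0052, 0.2521]
orientation: [0.998, 0.062, 0.0, 0.0]
ft_force: [3.5, -5.2, -3.2]
width: 0.0273
gripper_force: 43.2
t: 18.18
tcp_pos: [0.6221, 0.0052, 0.2521]
orientation: [0.998, 0.062, -0.0, 0.0]
ft_force: [6.1, -4.5, -8.0]
width: 0.0271
gripper_force: 42.7
```

The end stop is reached: height steady at 0.252 while the force rose to 8 N, with the button still squeezed.

```bash
python3 -c "
from bench import r
print(r.job_done())"
```

```text
the job is handed in; nothing more can be done
None
```

I've handed the job in, though it returned no verdict: the four offcuts are wiped onto the board, the scraper is standing upright on the board, and the camera is held at its second stop with the button squeezed.

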